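Check off a finished gift order on the push-down keys

ROBOT

A 6-joint arm with a two-finger parallel gripper is mounted at the origin on a cart in front of the work surface, level with it; the furniture and walls round the work are solid. World frame = base frame: x ahead of the robot, y to its left, z up, the work surface at z = 0. Lengths are in m, angles in rad, forces in N, time in s.
With the tool pointing down it reaches from about 0.35 to 0.775 m from the base axis. Payload 7.3 kg.
Tool frame: the origin (TCP) lies midway between the tips of the shut fingers; the grasp point (between the pads) lies 19 mm behind it (env.hold_point_z is the distance from the TCP to the grasp point, in m); z points along the fingers, y is the direction in which the jaws open and shut (so a half turn about z gives the same grasp; the last joint's range is limited). The gripper opens to 92 mm and grips with 3 to 60 N. Pads are 19 mm wide; open, the fingers measure 130 mm over their backs; the gripper's body (75 mm by 190 mm) begins 47 mm behind the grasp point.
Start: joints at [-1.256, 0.342, 1.524, -0, 1.275, -0.146], TCP at [0.233, -0.47, 0.227] pointing down, gripper open.
Joint ranges: [-2.53, 2.53], [-0.77, 2.02], [0.04, 2.7], [-1, 4.14], [0.28, 2.66], [-3.11, 3.11]. Speed limits (rad/s): [2.57, 2.57, 3.14, 3.14, 3.14, 3.14].

INTERFACE

Orientations are given as a unit quaternion [w, x, y, z].
In Python, from workcell import env, snapshot gives the robot as it stands. The module is installed in compiled form; this text tells all that it offers.
- The arm moves only by the tool carry_out, never from a script. Its argument "motion" is one flat list of numbers, 7 for each row, row after row: the shift along the world's x, y, z in cm, then the turn, a rotation vector about the world's x, y, z in rad, then the opening, from 0 (shut) to 1 (fully open). In form: [dx, dy, dz, rx, ry, rz, jaw, dx, dy, dz, rx, ry, rz, jaw, ...]. A call has 1 to 5 rows; each row shifts and turns the commanded pose from where the row before left it; what a row does not reach is not made up. A row lasts 1/10 s, in which the tool goes at most 50 mm and 8.59 degrees, less where a joint would pass 70% of its speed; a pose out of reach is approached as far as the arm can. A call with a gripper value outside its range is refused whole. The fingers move at their own pace and stop on an object; "force" is the grip in N (left out, the last holds). Time passes only in rows, so rows that do not move let the fingers close. It gives the time, the measured TCP pose, the force and the opening at its end, in the units of the state.
- env.get_obs(): the state, without advancing time (a new reading comes with each control period).
- snapshot(name): name is "side" or "top" or "wrist"; returns a dict with "color" (420x560x3 uint8, red, green, blue), "K" (3x3 intrinsics, pixels), "position" and "attitude" of the camera in the world. Camera axes: x right, y down, z forward; pixel columns grow to the right and rows downward; lengths in m; the calibration is good to about 2 mm. A picture is of the moment at which its call begins. There is no depth.
- env.hand_in(): hands the job in, once; it reports no verdict.
The state is a dict: "t": time; "joint_positions": joint angles; "dq": joint speeds; "tau": joint torques, N m; "eef_pos": TCP position; "eef_rot": TCP orientation; "ft_force": force on the tool from outside, world axes, zero at the start; "moment": the same for the moment, N m; "opening": finger opening in m.
Only numpy, scipy, OpenCV 4.12 (cv2) and the standard library are available. Lean on these libraries where they do the work, as an engineer would, in place of code of your own. Each camera call takes 0.05 s, during which the arm holds its last target. There are 200 camera calls.

TASK

Check off the packed gift order on the worktop's push-down keys: with the closed fingertips press the large round key all the way down, then the square key, then the long bar key, in that order and each gently; the keys stay down by themselves. Leave the small round key up, do not push the key units about or pick them up, and leave everything else on the worktop where it is.

Things in the scene. Friction and masses are not known exactly. Their poses are not given: they have to be found in the camera images.
- round_unit: loose check-off unit with the large round key: a grey plastic housing 64 x 84 mm (own x by y) and 26 mm high, 0.6 kg, standing on the worktop on a rubber foot; origin at the centre of its underside, z up. A white key stands up out of the middle of it: a disc 42 mm across. All four housings are alike. Only the key is to be pushed; the unit stays standing where it is
- round_unit_top (a point): centre of the flat top of the large round key (a disc 42 mm across); it moves with the key: 42 mm above the worktop with the key up, 32 mm with it fully down (still 6 mm proud of the housing)
- round_unit_key (a joint): how far the large round key is pushed down, m: 0 fully up (all keys start up), 0.010 fully down at a hard stop. It slides straight down against a steady friction of about 3 N and stays where it is left; it has no spring
- square_unit: loose check-off unit with the square key: a grey plastic housing 64 x 84 mm (own x by y) and 26 mm high, 0.6 kg, standing on the worktop on a rubber foot; origin at the centre of its underside, z up. A white key stands up out of the middle of it: 36 x 36 mm. All four housings are alike. Only the key is to be pushed; the unit stays standing where it is
- square_unit_top (a point): centre of the flat top of the square key (36 x 36 mm); it moves with the key: 42 mm above the worktop with the key up, 32 mm with it fully down (still 6 mm proud of the housing)
- square_unit_key (a joint): how far the square key is pushed down, m: 0 fully up (all keys start up), 0.010 fully down at a hard stop. It slides straight down against a steady friction of about 3 N and stays where it is left; it has no spring
- bar_unit: loose check-off unit with the long bar key: a grey plastic housing 64 x 84 mm (own x by y) and 26 mm high, 0.6 kg, standing on the worktop on a rubber foot; origin at the centre of its underside, z up. A white key stands up out of the middle of it: a bar 20 x 64 mm, long along the unit's y. All four housings are alike. Only the key is to be pushed; the unit stays standing where it is
- bar_unit_top (a point): centre of the flat top of the long bar key (a bar 20 x 64 mm, long along the unit's y); it moves with the key: 42 mm above the worktop with the key up, 32 mm with it fully down (still 6 mm proud of the housing)
- bar_unit_key (a joint): how far the long bar key is pushed down, m: 0 fully up (all keys start up), 0.010 fully down at a hard stop. It slides straight down against a steady friction of about 3 N and stays where it is left; it has no spring
- spare_unit: loose check-off unit with the small round key: a grey plastic housing 64 x 84 mm (own x by y) and 26 mm high, 0.6 kg, standing on the worktop on a rubber foot; origin at the centre of its underside, z up. A white key stands up out of the middle of it: a disc only 22 mm across; this one is not part of the job. All four housings are alike. Only the key is to be pushed; the unit stays standing where it is
- spare_unit_top (a point): centre of the flat top of the small round key (a disc only 22 mm across); it moves with the key: 42 mm above the worktop with the key up, 32 mm with it fully down (still 6 mm proud of the housing)
- spare_unit_key (a joint): how far the small round key is pushed down, m: 0 fully up (all keys start up), 0.010 fully down at a hard stop. It slides straight down against a steady friction of about 3 N and stays where it is left; it has no spring
- spool: spool of satin ribbon lying on its side face, 104 x 132 x 32 mm with the ribbon's tail, loose; origin on its underside; bystander
- scissors: scissors lying flat, 87 x 199 x 9 mm, loose, origin on the underside near the pivot; bystander
- marker: marker pen lying flat, 135 mm long (along its y), 16 mm thick, loose, origin at mid-length on its underside; bystander
Mind the look-alikes: they are no part of the job. What is shaped like the bar_unit but orange or pink is not meant.

How it is judged:
On the way, in this order (a step that is already met when the one before it is completed fails the run):
1. the large round key is down while the square and bar keys are still up (value of joint round_unit_key above 0.006 m and value of joint each of square_unit_key, bar_unit_key below 0.003 m), for 0.1 s.
2. the square key is down while the bar key is still up (value of joint square_unit_key above 0.006 m and value of joint bar_unit_key below 0.003 m), for 0.1 s.
3. the bar key is down (value of joint bar_unit_key above 0.006 m), for 0.1 s.
At the end, for the whole second after the job is handed in: The large round, square and bar keys are each pushed down more than 6 mm of their 10 mm, the small round key less than 3 mm; all four units stand level (within 0.1 rad) and at rest within 20 mm of where they stood, and the spool, scissors and marker lie within 20 mm of where they were (value of joint each of round_unit_key, square_unit_key, bar_unit_key above 0.006 m and value of joint spare_unit_key below 0.003 m and distance of each of round_unit, square_unit, bar_unit, spare_unit, spool, scissors, marker from where it was at the start of the episode below 0.02 m and angle between each of round_unit, square_unit, bar_unit, spare_unit's own z axis and vertical below 0.1 rad and linear speed of each of round_unit, square_unit, bar_unit, spare_unit below 0.02 m/s); the robot touches nothing.
It fails at once if a key unit is pressed harder than 25 N (contact force between any of the fingers, the arm and round_unit above 25 N or contact force between any of the fingers, the arm and square_unit above 25 N or contact force between any of the fingers, the arm and bar_unit above 25 N or contact force between any of the fingers, the arm and spare_unit above 25 N).
It fails at once if a key unit is lifted more than 10 mm off the worktop (height (world z) of any of round_unit, square_unit, bar_unit, spare_unit above 0.01 m).
It fails at once if a key unit is pushed more than 20 mm from its place (distance of any of round_unit, square_unit, bar_unit, spare_unit from where it was at the start of the episode above 0.02 m).
It fails at once if the small round key is pushed down (value of joint spare_unit_key above 0.003 m).
It fails at once if the spool, scissors or marker is moved more than 20 mm (distance of any of spool, scissors, marker from where it was at the start of the episode above 0.02 m).
It also fails if it takes over 45 s, if anything falls off the work surface, if the arm or the gripper's body presses on something with over 40 N, if the wrist force passes 120 N, or if a joint passes its speed limit or range.

## Working session

There is one attempt and no reset: what is moved stays moved. The work goes in short steps, Python scripts to look and compute and a tool call to move; the robot and the scene stay as the last step left them, time stands still between calls to the robot, and variables do not carry over. Pictures are saved under pics/ and viewed, about 8 in all and at most 12, crops included, and the job is handed in when it is done.

Besides the shell and the picture viewer there is one more tool, called after ">>>" in YAML: its name, and indented under it one key for each argument. carry_out: Moves the arm, as the interface text tells. Its arguments: {"type":"object","properties":{"motion":{"type":"array"},"force":{"type":"number"}},"required":["motion"]}

```bash
mkdir -p pics; cat > h.py <<'E'
import numpy as np, cv2
from workcell import env, snapshot
def save(n,f):
    s=snapshot(n); cv2.imwrite('pics/'+f+'.png',s['color'][:,:,::-1]); np.savez('pics/'+f+'.npz',**s); return s
def R(a):
    a=np.array(a,float)
    if a.shape==(3,3): return a
    w,x,y,z=a
    from scipy.spatial.transform import Rotation as Q
    return Q.from_quat([x,y,z,w]).as_matrix()
def ray(s,uv,z):
    d=R(s['attitude'])@np.linalg.inv(s['K'])@np.array([uv[0],uv[1],1.]); p=np.array(s['position'])
    return p+d*(z-p[2])/d[2]
E
python3 - <<'E'
from h import *
for n in('top','side'):
    s=save(n,n+'0'); print(s['K'],s['position'],s['attitude'])
a=cv2.imread('pics/top0.png');cv2.imwrite('pics/top0b.png',cv2.resize(a,(800,600),interpolation=cv2.INTER_CUBIC))
print(env.get_obs())
E
```

```text
[[484.75705423   0.         284.17115778]
 [  0.         484.75705423 211.11805541]
 [  0.           0.           1.        ]] [ 0.34800233 -0.08119629  1.32832278] [-0.05706916  0.7140252  -0.69633     0.04511822]
[[381.02155725   0.         275.98178281]
 [  0.         381.02155725 212.71903097]
 [  0.           0.           1.        ]] [0.55900647 0.8066534  0.65233386] [-0.00786002  0.01673256  0.88035709 -0.47395109]
{'t': 0.1, 'joint_positions': array([-1.25596675e+00,  3.42668491e-01,  1.52488510e+00, -2.80798507e-05,
        1.27540301e+00, -1.45987936e-01]), 'dq': array([-0.00148986, -0.00253262, -0.00120331, -0.00119578,  0.00070303,
       -0.00028189]), 'tau': array([ 2.49306133e-03, -4.32002449e+01, -2.44695014e+01,  7.19764992e-02,
        5.25480928e-02, -3.32218860e-05]), 'eef_pos': array([ 0.23336604, -0.46989301,  0.22611915]), 'eef_rot': array([-6.78412737e-04,  9.73571964e-01,  2.28379433e-01, -7.08856363e-05]), 'ft_force': array([-0.28817243, -0.51653366,  0.1497301 ]), 'moment': array([ 0.02339777, -0.03148231, -0.01510031]), 'opening': 0.09171989505109811}
```

View pics/top0b.png

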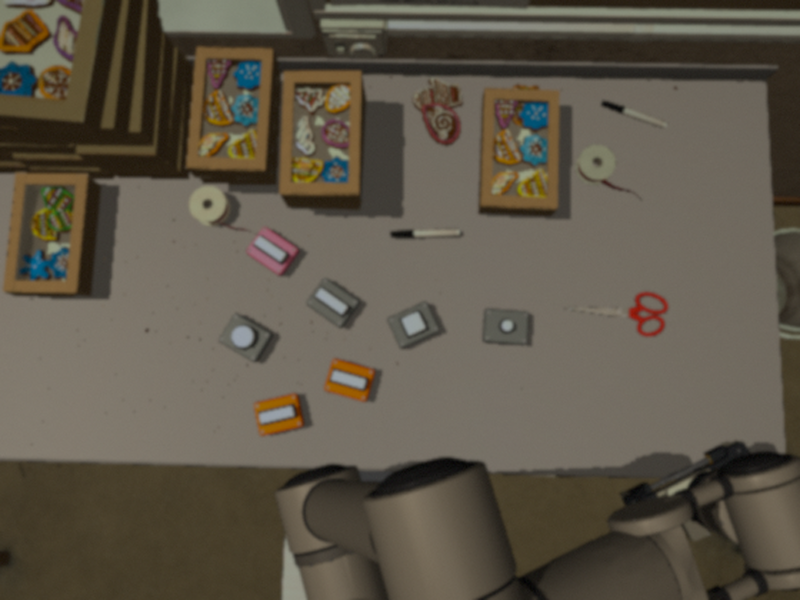

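View pics/side0.png

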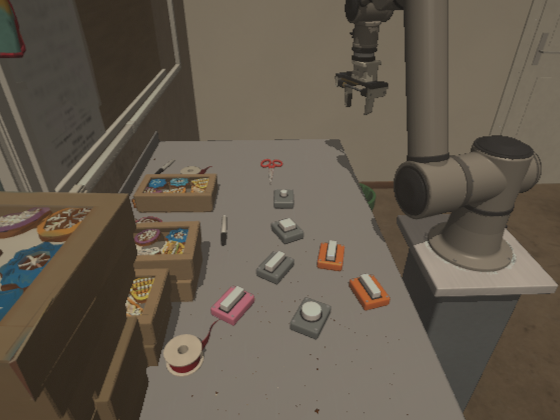

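The top view (800x600 scale) shows these candidates:
- **Large round key:** grey unit at (243,336).
- **Square key:** grey unit at (413,323).
- **Small round key:** grey unit at (507,326), to be left up.
- **Bar keys:** grey at (332,300), pink at (272,250), orange at (350,380) and (279,413). Only the grey one fits the description, because the pink and orange ones are excluded.

Next I'll measure the keys and confirm them in a crop.

```bash
python3 - <<'E'
from h import *
def keys(f,seeds,lo):
    s=dict(np.load('pics/'+f+'.npz')); im=s['color']; out={}
    hsv=cv2.cvtColor(im,cv2.COLOR_RGB2HSV); m=((hsv[...,2]>lo)&(hsv[...,1]<60)).astype('uint8')
    n,l,st,c=cv2.connectedComponentsWithStats(m,connectivity=4)
    for k,(u,v) in seeds.items():
        i=l[int(v),int(u)]; cn=max(cv2.findContours((l==i).astype('uint8'),0,2)[0],key=cv2.contourArea)
        r=cv2.minAreaRect(cn); cs=[ray(s,p,.042)[:2] for p in cv2.boxPoints(r)]
        print(f,k,i,st[i,4],c[i].round(1),ray(s,c[i],.042).round(4),'sides',[round(float(np.linalg.norm(cs[j]-cs[j+1]))*1e3) for j in(0,1)],'dir0',np.round((cs[1]-cs[0])*1e3))
q=.7
keys('top0',dict(round=(243*q,336*q),square=(413*q,323*q),bar=(332*q,299*q),spare=(507*q,326*q)),150)
keys('side0',dict(round=(312,311),square=(288,225),bar=(275,262),spare=(284,193)),150)
a=cv2.imread('pics/top0.png')[195:260,145:385];cv2.imwrite('pics/crop.png',cv2.resize(a,None,fx=3.3,fy=3.3,interpolation=cv2.INTER_CUBIC))
E
```

```text
top0 round 16 137 [169. 235.] [0.4632 0.2491 0.042 ] sides [32, 32] dir0 [  1. -32.]
top0 square 14 112 [288.7 226. ] [ 0.4953 -0.0702  0.042 ] sides [28, 28] dir0 [ 13. -24.]
top0 bar 13 98 [231.4 210.4] [0.5335 0.0848 0.042 ] sides [13, 56] dir0 [11. -7.]
top0 spare 15 17 [354.6 227.5] [ 0.4956 -0.2457  0.042 ] sides [11, 8] dir0 [  0. -11.]
side0 round 89 217 [311.1 308.7] [0.4657 0.2515 0.042 ] sides [39, 39] dir0 [-39.   1.]
side0 square 28 89 [286.9 222.4] [ 0.4973 -0.0677  0.042 ] sides [41, 38] dir0 [-37. -17.]
side0 bar 63 125 [274.8 259.2] [0.5368 0.0889 0.042 ] sides [66, 19] dir0 [-37. -54.]
side0 spare 0 229185 [278.2 208.5] [ 0.5186 -0.1405  0.042 ] sides [10589, 9142] dir0 [-10567.    679.]
```

View pics/crop.png

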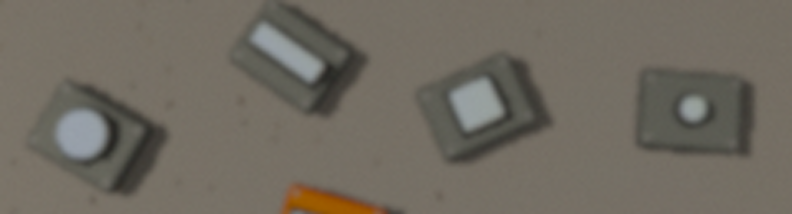

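The crop confirms them from left to right: large round, grey bar, square and small round spare. The two views agree to 3-4 mm. My targets are round (0.4645, 0.250), square (0.4965, -0.069) and bar (0.535, 0.087). I'll shut the jaws on the way.

>>> carry_out:
  motion: [2.5,2,0,0,0,0,0,2.5,3.5,0,0,0,0,0,2.5,3.5,-1,0,0,0,0,2.5,3.5,-1,0,0,0,0,2.5,3.5,-1,0,0,0,0]
  force: 20

```text
t: 0.6
eef_pos: [0.359, -0.3087, 0.1962]
eef_rot: [-0.0, 0.974, 0.228, -0.0]
ft_force: [1.0, -0.9, 0.9]
opening: 0.0562
```

>>> carry_out:
  motion: [2,4,-1,0,0,0,0,2,4,-1,0,0,0,0,2,4,-1,0,0,0,0,2,4,-1,0,0,0,0,2,4,-1,0,0,0,0]

```text
t: 1.1
eef_pos: [0.4588, -0.1085, 0.1462]
eef_rot: [-0.0, 0.974, 0.228, -0.0]
ft_force: [0.7, -1.0, -0.1]
opening: 0.0165
```

>>> carry_out:
  motion: [0,4,0,0,0,0,0,0,4,0,0,0,0,0,0,4,0,0,0,0,0,0,4,0,0,0,0,0,0,4,0,0,0,0,0]

```text
t: 1.6
eef_pos: [0.458, 0.0914, 0.1465]
eef_rot: [0.0, 0.974, 0.228, -0.0]
ft_force: [0.7, -0.6, -0.5]
opening: 0.0009
```

>>> carry_out:
  motion: [0.2,4,0,0,0,0,0,0.2,4,0,0,0,0,0,0.2,4,0,0,0,0,0,0,3.9,0,0,0,0,0,0,0,0,0,0,0,0]

```text
t: 2.1
eef_pos: [0.4639, 0.2526, 0.1463]
eef_rot: [-0.001, 0.973, 0.231, 0.0]
ft_force: [0.3, 0.2, -0.2]
opening: 0.0004
```

```bash
python3 - <<'E'
from h import *
s=save('wrist','w0'); print(env.get_obs()['eef_pos'],s['position'])
R_=R(s['attitude']);p=s['position']
def proj(X): c=s['K']@(R_.T@(np.array(X)-p)); return c[:2]/c[2]
print('round',proj([.4645,.25,.042]),'tcp',proj(env.get_obs()['eef_pos']))
E
```

```text
[0.4638344  0.25046174 0.14619444] [0.527327   0.28522046 0.3043305 ]
round [282.59963131 215.04008785] tcp [283.64514248 274.37498181]
```

View pics/w0.png

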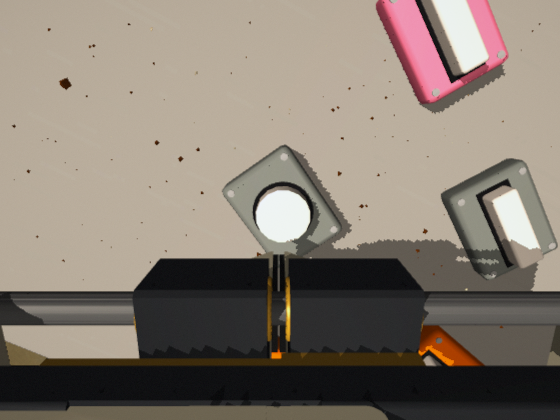

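The wrist view puts the round key at (283,215), and my estimate projects to (282.6,215), so it is right on. Descending now.

>>> carry_out:
  motion: [0,0,-3,0,0,0,0,0,0,-3,0,0,0,0,0,0,-2.5,0,0,0,0,0,0,-0.8,0,0,0,0,0,0,0,0,0,0,0]

```text
t: 2.65
eef_pos: [0.4639, 0.2476, 0.0529]
eef_rot: [0.0, 0.974, 0.228, -0.001]
ft_force: [0.4, -1.0, -0.4]
opening: 0.0005
```

>>> carry_out:
  motion: [0,0,-0.3,0,0,0,0,0,0,-0.3,0,0,0,0,0,0,-0.3,0,0,0,0,0,0,-0.3,0,0,0,0,0,0,0,0,0,0,0]

```text
t: 3.15
eef_pos: [0.4646, 0.2488, 0.0418]
eef_rot: [0.0, 0.974, 0.228, 0.0]
ft_force: [-0.2, -1.2, 0.5]
opening: 0.0005
```

>>> carry_out:
  motion: [0,0,-0.2,0,0,0,0,0,0,-0.2,0,0,0,0,0,0,-0.2,0,0,0,0,0,0,-0.1,0,0,0,0,0,0,0,0,0,0,0]

```text
t: 3.65
eef_pos: [0.4645, 0.2488, 0.0346]
eef_rot: [0.0, 0.974, 0.228, 0.0]
ft_force: [-0.4, -0.1, 1.1]
opening: 0.0002
```

>>> carry_out:
  motion: [0,0,-0.1,0,0,0,0,0,0,0,0,0,0,0]

```text
t: 3.85
eef_pos: [0.4645, 0.2488, 0.0337]
eef_rot: [0.0, 0.974, 0.228, 0.0]
ft_force: [-0.2, 1.1, 0.9]
opening: 0.0006
```

>>> carry_out:
  motion: [0,0,-0.1,0,0,0,0,0,0,0,0,0,0,0]

```text
t: 4.05
eef_pos: [0.4645, 0.2488, 0.0327]
eef_rot: [0.0, 0.974, 0.228, 0.0]
ft_force: [0.4, -0.5, 0.8]
opening: 0.0008
```

The measured force is near the noise, so I'll lift and check the key height by camera.

>>> carry_out:
  motion: [0,0,1,0,0,0,0,0,0,3,0,0,0,0,0,0,3,0,0,0,0,0,0,4,0,0,0,0,0,0,0,0,0,0,0]

```text
t: 4.55
eef_pos: [0.4671, 0.2498, 0.1483]
eef_rot: [-0.0, 0.974, 0.228, 0.005]
ft_force: [0.1, -0.2, 0.3]
opening: 0.0003
```

```bash
python3 - <<'E'
from h import *
s=save('wrist','w1'); a=s['color'];print(s['position'])
R_=R(s['attitude']);p=s['position']
for n,s2 in(('w0',dict(np.load('pics/w0.npz'))),('w1',s)):
    h=cv2.cvtColor(s2['color'],cv2.COLOR_RGB2HSV); m=((h[...,2]>215)&(h[...,1]<40)).astype('uint8'); m[250:]=0;m[:,:200]=0;m[:,360:]=0;m[:120]=0
    c=max(cv2.findContours(m,0,2)[0],key=cv2.contourArea);(u,v),r=cv2.minEnclosingCircle(c)
    f=s2['K'][0,0]; print(n,(u,v),r,'z from dia',s2['position'][2]-f*.021/r, [ray(s2,(u,v),z).round(4) for z in(.032,.042)])
b=cv2.imread('pics/side0.png')[270:350,270:350]; c=save('side','side1')['color'][270:350,270:350,::-1]
cv2.imwrite('pics/cmp.png',cv2.resize(np.hstack([b,c]),None,fx=5,fy=5,interpolation=cv2.INTER_CUBIC))
E
```

```text
[0.52920388 0.28175965 0.30690078]
w0 (282.58489990234375, 216.0) 26.884248733520508 z from dia 0.01945724821143574 [array([0.4614, 0.2483, 0.032 ]), array([0.4638, 0.2497, 0.042 ])]
w1 (277.0, 215.2105255126953) 25.661705017089844 z from dia 0.008455942216486378 [array([0.4638, 0.2497, 0.032 ]), array([0.4662, 0.2508, 0.042 ])]
```

View pics/cmp.png

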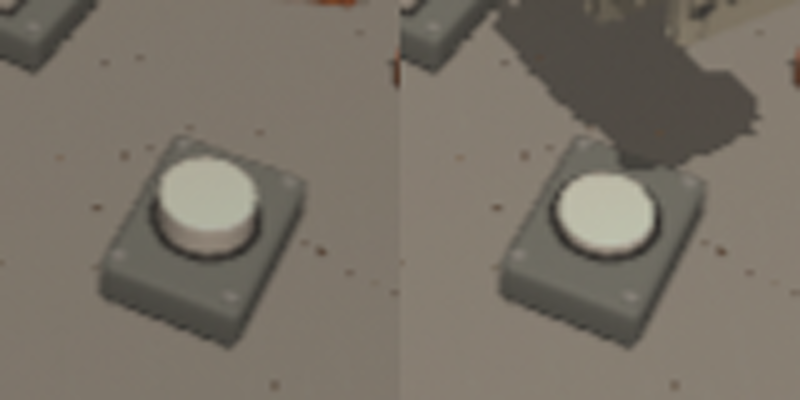

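Before and after, the round key drops from standing proud to nearly flush, about 9 mm down, and the housing hasn't moved. The square key is next.

>>> carry_out:
  motion: [0.4,-4,0,0,0,0,0,0.4,-4,0,0,0,0,0,0.4,-4,0,0,0,0,0,0.4,-4,0,0,0,0,0,0.4,-4,0,0,0,0,0]

```text
t: 5.15
eef_pos: [0.4833, 0.0473, 0.1414]
eef_rot: [-0.0, 0.974, 0.228, -0.002]
ft_force: [0.4, 0.1, 0.7]
opening: 0.0005
```

>>> carry_out:
  motion: [0.4,-4,0,0,0,0,0,0.4,-4,0,0,0,0,0,0.4,-3,0,0,0,0,0,0,-0.8,0,0,0,0,0,0,0,0,0,0,0,0]

```text
t: 5.65
eef_pos: [0.4956, -0.0698, 0.1416]
eef_rot: [-0.001, 0.974, 0.227, -0.001]
ft_force: [-0.1, 0.3, 0.7]
opening: 0.0004
```

```bash
python3 - <<'E'
from h import *
s=save('wrist','w2'); print(env.get_obs()['eef_pos'])
h=cv2.cvtColor(s['color'],cv2.COLOR_RGB2HSV); m=((h[...,2]>205)&(h[...,1]<40)).astype('uint8'); m[255:]=0
for c in cv2.findContours(m,0,2)[0]:
    if cv2.contourArea(c)>500:
        r=cv2.minAreaRect(c); print(r,ray(s,r[0],.042).round(4))
E
```

```text
[ 0.49561808 -0.0688036   0.14176587]
((279.0, 215.5), (45.99999237060547, 44.99999237060547), 0.0) [ 0.4955 -0.0696  0.042 ]
((92.90309143066406, 62.892696380615234), (105.7681884765625, 27.700666427612305), 56.6592903137207) [0.5346 0.086  0.042 ]
((463.7000427246094, 13.599997520446777), (84.9705810546875, 12.07476806640625), 26.56505012512207) [ 0.6666 -0.1157  0.042 ]
```

View pics/w2.png

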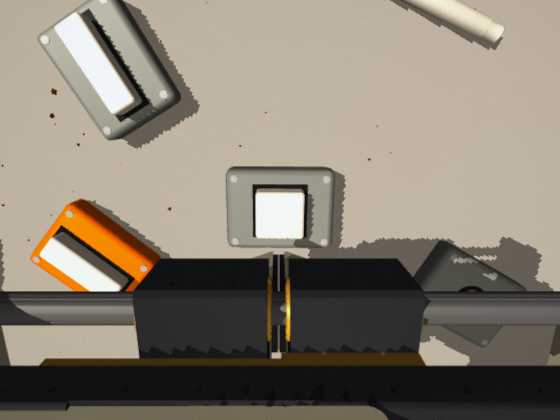

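The square key is at (279,215), which is (0.4955, -0.0696), right under the tool. The grey bar is refined to (0.5346, 0.086). Descending from z 0.1418 to 0.033.

>>> carry_out:
  motion: [0,0,-3,0,0,0,0,0,0,-3,0,0,0,0,0,0,-2.5,0,0,0,0,0,0,-0.8,0,0,0,0,0,0,-0.2,0,0,0,0]

```text
t: 6.2
eef_pos: [0.4958, -0.0679, 0.047]
eef_rot: [-0.001, 0.973, 0.229, -0.001]
ft_force: [0.1, -0.5, -0.0]
opening: 0.0002
```

>>> carry_out:
  motion: [0,0,-0.2,0,0,0,0,0,0,-0.2,0,0,0,0,0,0,-0.2,0,0,0,0,0,0,-0.2,0,0,0,0,0,0,0,0,0,0,0]

```text
t: 6.7
eef_pos: [0.497, -0.0693, 0.0401]
eef_rot: [0.0, 0.974, 0.228, 0.001]
ft_force: [1.3, 0.4, 2.4]
opening: 0.0002
```

>>> carry_out:
  motion: [0,0,-0.2,0,0,0,0,0,0,-0.2,0,0,0,0,0,0,-0.2,0,0,0,0,0,0,-0.1,0,0,0,0,0,0,0,0,0,0,0]

```text
t: 7.2
eef_pos: [0.4965, -0.0694, 0.0326]
eef_rot: [0.0, 0.974, 0.228, -0.0]
ft_force: [1.3, -0.4, 3.2]
opening: 0.0004
```

Pressed to 0.0326. Now lifting and moving to the bar key.

>>> carry_out:
  motion: [0,0,1,0,0,0,0,0,0,3,0,0,0,0,0,0,3,0,0,0,0,0.9,4,3,0,0,0,0,1,4,0,0,0,0,0]

```text
t: 7.7
eef_pos: [0.5172, 0.0099, 0.1366]
eef_rot: [0.001, 0.974, 0.227, 0.003]
ft_force: [0.1, -0.4, 0.7]
opening: 0.0006
```

>>> carry_out:
  motion: [1,4,0,0,0,0,0,0.9,3,0,0,0,0,0,0,0.6,0,0,0,0,0,0,0,0,0,0,0,0,0,0,0,0,0,0,0]

```text
t: 8.2
eef_pos: [0.5337, 0.0852, 0.1322]
eef_rot: [0.0, 0.974, 0.228, -0.001]
ft_force: [-0.1, -0.7, -0.3]
opening: 0.0005
```

```bash
python3 - <<'E'
from h import *
s=save('wrist','w3'); print(env.get_obs()['eef_pos'])
h=cv2.cvtColor(s['color'],cv2.COLOR_RGB2HSV); m=((h[...,2]>205)&(h[...,1]<40)).astype('uint8'); m[255:]=0
for c in cv2.findContours(m,0,2)[0]:
    if cv2.contourArea(c)>500:
        r=cv2.minAreaRect(c); print(r,ray(s,r[0],.042).round(4))
b=cv2.imread('pics/side0.png')[170:310,230:330]; c=save('side','side2')['color'][170:310,230:330,::-1]
cv2.imwrite('pics/cmp2.png',cv2.resize(np.hstack([b,c]),None,fx=4,fy=4,interpolation=cv2.INTER_CUBIC))
E
```

```text
[0.53384185 0.08494926 0.13225601]
((278.3088073730469, 217.01470947265625), (86.4352798461914, 25.896284103393555), 59.03623962402344) [0.5349 0.0864 0.042 ]
((34.08000183105469, 201.55999755859375), (58.80000686645508, 49.20000076293945), 36.869895935058594) [0.4692 0.2441 0.042 ]
((186.0882110595703, 16.647062301635742), (56.42303466796875, 29.66925621032715), 59.03623962402344) [0.6241 0.1938 0.042 ]
```

View pics/cmp2.png

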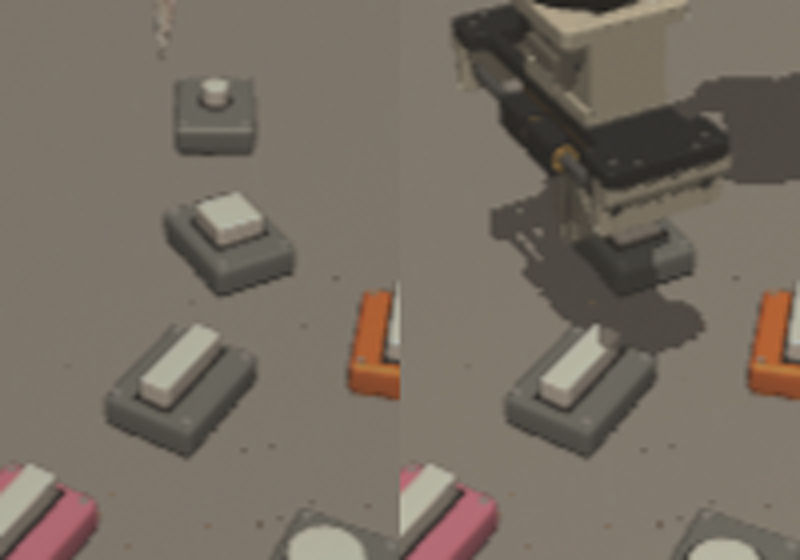

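View pics/w3.png

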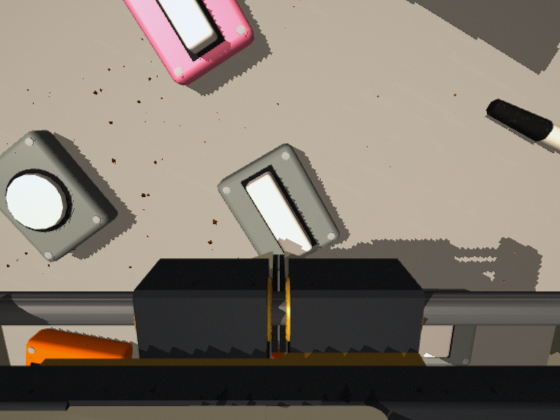

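The square key now sits low in the side crop, around (640,230), though the gripper partly covers it. The tool reached 0.0326 on it. The wrist view shows the grey bar at (278,210), i.e. (0.535, 0.086), between the pink and round units. Pressing it.

>>> carry_out:
  motion: [0.1,0.1,-3,0,0,0,0,0,0,-3,0,0,0,0,0,0,-1.8,0,0,0,0,0,0,-0.6,0,0,0,0,0,0,-0.2,0,0,0,0]

```text
t: 8.8
eef_pos: [0.5352, 0.0863, 0.046]
eef_rot: [-0.0, 0.974, 0.228, -0.0]
ft_force: [0.2, 0.3, 0.6]
opening: 0.0005
```

>>> carry_out:
  motion: [0,0,-0.2,0,0,0,0,0,0,-0.2,0,0,0,0,0,0,-0.2,0,0,0,0,0,0,-0.2,0,0,0,0,0,0,0,0,0,0,0]

```text
t: 9.3
eef_pos: [0.5359, 0.0871, 0.0386]
eef_rot: [0.0, 0.974, 0.228, 0.001]
ft_force: [0.8, -0.8, 2.3]
opening: 0.0009
```

>>> carry_out:
  motion: [0,0,-0.2,0,0,0,0,0,0,-0.2,0,0,0,0,0,0,-0.1,0,0,0,0,0,0,-0.1,0,0,0,0,0,0,0,0,0,0,0]

```text
t: 9.8
eef_pos: [0.5356, 0.0872, 0.0323]
eef_rot: [0.0, 0.974, 0.228, 0.0]
ft_force: [1.8, 0.1, 2.8]
opening: 0.0007
```

>>> carry_out:
  motion: [0,0,1,0,0,0,0,0,0,3,0,0,0,0,0,0,4,0,0,0,0,0,0,4,0,0,0,0,-3,0,4,0,0,0,0]

```text
t: 10.3
eef_pos: [0.5064, 0.087, 0.1939]
eef_rot: [0.0, 0.974, 0.228, 0.0]
ft_force: [0.6, 0.1, 0.2]
opening: 0.0002
```

>>> carry_out:
  motion: [-3,0,4,0,0,0,0,-3,0,4,0,0,0,0,-3,0,2,0,0,0,0,0,0,0,0,0,0,0,0,0,0,0,0,0,0]

```text
t: 10.8
eef_pos: [0.4148, 0.0873, 0.2927]
eef_rot: [0.0, 0.974, 0.228, 0.0]
ft_force: [0.4, -0.4, -0.0]
opening: 0.0007
```

```bash
python3 - <<'E'
from h import *
print(env.get_obs()['eef_pos'])
b=cv2.imread('pics/side0.png')[180:340,225:335]; c=save('side','side3')['color'][180:340,225:335,::-1]
cv2.imwrite('pics/cmp3.png',cv2.resize(np.hstack([b,c]),None,fx=3.6,fy=3.6,interpolation=cv2.INTER_CUBIC))
E
```

```text
[0.41484302 0.08725043 0.29268644]
```

View pics/cmp3.png

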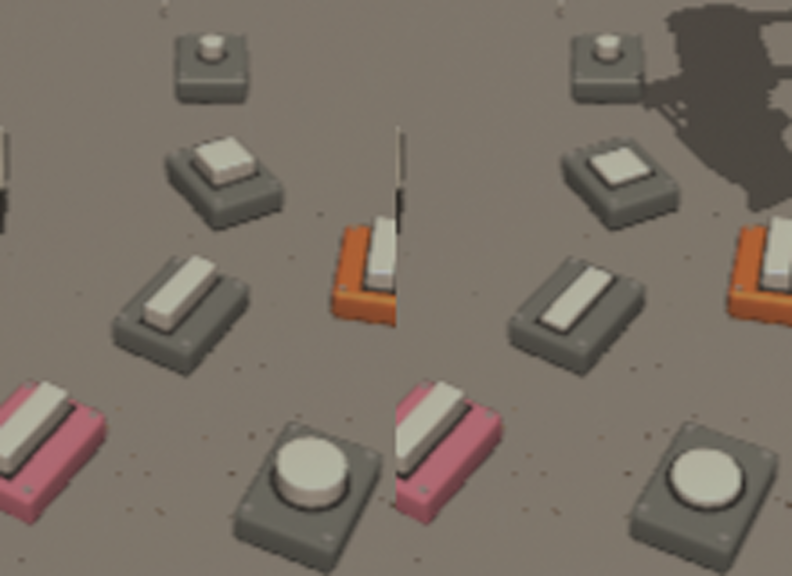

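In the after view, the round (705,477), square (620,165) and bar (577,298) keys are all down. The small round key (608,45) is still up, and no housing has moved. The arm is clear, so I'm handing in.

```bash
python3 -c "
from h import *
print(env.hand_in())"
```

```text
the job is handed in; nothing more can be done
None
```

I pressed the large round, square and grey bar keys in that order with the shut fingertips, then lifted clear and handed the job in at about 11 s. The hand-in gives no verdict.

- **Key travel:** the fingertips went down to 32.3–32.7 mm above the worktop on each key, which is about 9.5 mm of the 10 mm travel.
- **Press force:** the wrist readings never showed more than about 3 N.
- **Last side view, before against after:** all three keys are down, the small round key is still up, and none of the four housings has visibly moved. The pink unit and the nearer orange unit, both in view, also look unchanged.
- **Weaker checks:**
  - On the round key the wrist force stayed near the noise, about 1 N, so I confirmed that press by camera.
  - The square key was partly hidden by the gripper when I went on to the bar; the last picture shows it down.
  - I did not re-measure the spool, scissors and marker at the end, but the arm only came down over the three keys.

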